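# Shut the wash-bay water at the dispatch desk

### The job

On the dispatch desk stands the grey shut-off box for the yard's wash-bay water: push its yellow cover aside, all the way back away from the robot, to reveal the two valve handles, then push the red handle (the one with the yellow disc) clockwise until it is fully shut, square across its pipe. Leave the cover open, leave the blue handle as it is, and do not pick up or shift anything else on the desk.

Things in the scene. Friction and masses are not known exactly. Their poses are not given: they have to be found in the camera images.
- valve_box: fixed grey shut-off box, 260 mm (its x) by 276 mm (its y), 76 mm tall; 6 mm rails outside along both y sides reach 81 mm up. Origin: centre of its underside, on the desk. x points to its far end, where two copper pipes go down into the desk; y points left seen from its near (robot) end. Near half: open bay under the cover; far half: solid deck 76 mm up, over which the cover slides
- bay (a point): middle of the box's open bay, level with the wall tops, 76 mm up. Inside, the bay is 122 mm (box x) by 260 mm (box y). Two pipes run along box x through it, at 65 mm to the right (-y) and 35 mm to the left (+y) of this point, each with a valve whose pivot lies 31 mm farther (+x) than this point
- cover (a joint): yellow sliding cover plate of the box (132 x 262 mm, 5 mm thick, its top 83 mm above the desk), running along the box's x: metres from fully closed (0) to its stop, fully open (0.125). It starts within 25 mm of closed. It needs about 3 N to slide, stays where it is left and cannot be lifted off
- cover_rib (a point): middle of the top edge of the black push rib standing on the cover near its robot end, 100 mm above the desk; rib 10 mm thick (box x), 150 mm long (box y), 17 mm tall above the cover. The cover plate reaches 18 mm beyond it towards the robot. The point moves with the cover
- red_handle (a joint): marked handle: red lever (with a yellow disc on top) of one of the two valves. Angle in rad: 0 = open, pointing along its pipe to the near end of the box (box -x); grows clockwise seen from above; 1.571 = shut against its stop, square across the pipe, pointing to box +y. Starts between 0 and 0.35. It takes about 0.12 N m to turn (2.5 N at 50 mm) and stays where it is left
- red_tip (a point): outer end of the red lever, half-way up its thickness (60 mm above the desk), 70 mm from its pivot; lever 14 mm wide and 12 mm thick, its top 66 mm and underside 54 mm above the desk; the valve and pipe below it reach 46 mm (within 26 mm of the pivot) and 38 mm above the desk
- red_pivot (a point): turning axis of the red lever (vertical), at the lever's mid height, 60 mm above the desk; the hub there is 22 mm across, its top 70 mm up
- blue_handle (a joint): handle of the other valve: plain blue lever of the same size and motion as the red one, 0 = open; starts between 0 and 0.35. To be left as it is. Which of the two valves is on which pipe changes
- blue_tip (a point): outer end of the blue lever, 70 mm from its pivot, 60 mm above the desk
- mug: bystander: white mug 80 mm across, 92 mm tall, loose on the desk; origin at the centre of its underside
- stamp: bystander: dark wooden hand stamp 32 mm across, 62 mm tall, standing on its face, loose on the desk; origin at the centre of its underside
- stapler: bystander: blue and black stapler 135 x 36 mm, 53 mm tall, loose on the desk; origin at the centre of its underside
- tape_dispenser: bystander: red desk tape dispenser 150 x 60 mm, 87 mm tall, loose on the desk; origin at the centre of its underside
- pen_cup: bystander: dark metal pen cup 80 mm across, 100 mm tall, pens to 150 mm, loose on the desk; origin at the centre of its underside
- calculator: bystander: black desk calculator 150 x 95 mm, 20 mm tall, loose on the desk; origin at the centre of its underside
- hole_punch: bystander: orange and dark steel hole punch 110 x 120 mm, 63 mm tall, loose on the desk; origin at the centre of its underside

How it is judged:
By the outcome, as a careful person would: the job done as asked, in the order asked, and still so for the second after the job is handed in, with the robot touching nothing.
It also fails if it takes over 45 s, if anything falls off the work surface, if the arm or the gripper's body presses on something with over 40 N, if the wrist force passes 120 N, or if a joint passes its speed limit or range.

### The arm

A 6-joint arm with a two-finger parallel gripper is mounted at the origin on the work surface. World frame = base frame: x ahead of the robot, y to its left, z up, the work surface at z = 0. Lengths are in mm, angles in rad, forces in N, time in s.
With the tool pointing down it reaches from about 275 to 725 mm from the base axis. Payload 15.9 kg.
Tool frame: the origin (TCP) lies midway between the tips of the shut fingers; the grasp point (between the pads) lies grip_point_offset behind it (grip_point_offset is the distance from the TCP to the grasp point, in mm); z points along the fingers, y is the direction in which the jaws open and shut (so a half turn about z gives the same grasp; the last joint's range is limited). The gripper opens to 85 mm and grips with 20 to 120 N. Pads are 22 mm wide; open, the fingers measure 114 mm over their backs; the gripper's body (76 mm by 85 mm) begins 54 mm behind the grasp point. The pads swing forward as they close: fully open they stand 13 mm farther back than shut.
Start: joints at [-1.31, 0.213, -0.034, 1.323, 0, 1.571], TCP at [128.921, -483.078, 231.306] pointing down, gripper open.
Joint ranges: [-2.98, 2.98], [-0.74, 1.72], [-1.14, 1.35], [-2.1, 2.04], [-1.57, 1.44], [-3.14, 3.14]. Speed limits (rad/s): [1.89, 1.89, 2.39, 2.57, 3.14, 3.14].

### API

Orientations are given as a rotation vector (axis times angle).
In Python, from rig import state, read_camera, sign_off, spot_in, masks_of, grip_point_offset gives the robot as it stands.
- The arm moves only by the tool send_rows, never from a script. Its argument "moves" is one flat list of numbers, 7 for each row, row after row: the shift along the world's x, y, z in m, then the turn, a rotation vector about the world's x, y, z in rad, then the closure in counts, from 0 (fully open) to 255 (shut). A call has 1 to 12 rows; each row shifts and turns the commanded pose from where the row before left it; what a row does not reach is not made up. A row lasts 1/10 s, in which the tool goes at most 50 mm and 8.59 degrees, less where a joint would pass 70% of its speed; a pose out of reach is approached as far as the arm can. A call with a gripper value outside its range is refused whole. The fingers move at their own pace and stop on an object; "grip_force" is the grip in N (left out, the last holds). Time passes only in rows, so rows that do not move let the fingers close. It gives the time, the measured TCP pose, the force and the opening at its end, in the units of the state.
- state(): the state, without advancing time (a new reading comes with each control period).
- read_camera(name): name is "scene" or "side" or "wrist"; returns a dict with "pixels" (384x512x3 uint8, red, green, blue), "mtx" (3x3 intrinsics, pixels), "D" ([k1, k2, p1, p2, k3] as OpenCV has them; the pictures are not rectified), "origin" and "attitude" of the camera in the world. Camera axes: x right, y down, z forward; pixel columns grow to the right and rows downward; lengths in mm; the calibration is good to about 2 mm. A picture is of the moment at which its call begins. There is no depth.
- sign_off(): hands the job in, once; it reports no verdict.
Trained networks look in the newest picture that a camera, given by its name, has taken for a name from the list of things; names that differ only in an ending like _2 or _b are one class to them, and where a whole thing is asked for, a point or a joint stands for the part that bears it (a point fixed in the world has none). Each returns a list of dicts, best first, with "p" (0 to 1); they miss things now and then, are a little off and sometimes report something else, mostly with a low value. They report only what shows in the picture. A call takes as long as a camera call.
- spot_in(query, camera): "location" ([x, y, z] in mm, in the coordinates of the camera as it stood for that picture, good to about 4 mm: the middle of the surface that is visible of it).
- masks_of(query, camera): "pixels" (384x512 bool, what is visible of it).
The state is a dict: "t": time; "joint_positions": joint angles; "dq": joint speeds; "joint_efforts": joint torques, N m; "ee_pos": TCP position; "eef_rot": TCP orientation; "ft_force": force on the tool from outside, world axes, zero at the start; "torque": the same for the moment, N m; "gripper_width": finger opening in mm.
Only numpy, scipy, OpenCV 4.12 (cv2) and the standard library are available. Lean on these libraries where they do the work, as an engineer would, in place of code of your own. Each camera call takes 0.05 s, during which the arm holds its last target. There are 200 camera calls.

## Working session

There is one attempt and no reset: what is moved stays moved. The work goes in short steps, Python scripts to look and compute and a tool call to move; the robot and the scene stay as the last step left them, time stands still between calls to the robot, and variables do not carry over. Pictures are saved under pics/ and viewed, about 8 in all and at most 12, crops included, and the job is handed in when it is done.

Besides the shell and the picture viewer there is one more tool, called after "Request:" by a JSON object that holds its "op" and its "data". send_rows: Moves the arm, as the interface text tells. Its arguments: {"type":"object","properties":{"moves":{"type":"array","items":{"type":"number"}},"grip_force":{"type":"number"}},"required":["moves"]}

```bash
mkdir -p pics
cat > h.py <<'E'
import numpy as np, cv2
from scipy.spatial.transform import Rotation as R
from rig import *
def att(c):
    a=np.array(c["attitude"],float)
    return a if a.shape==(3,3) else R.from_rotvec(a).as_matrix() if a.size==3 else R.from_quat(a).as_matrix()
def snap(n,f):
    c=read_camera(n); cv2.imwrite("pics/"+f,cv2.cvtColor(c["pixels"],cv2.COLOR_RGB2BGR)); return c
def spots(c,n,q):
    return [(round(s["p"],2),(att(c)@np.array(s["location"])+np.array(c["origin"])).round(1)) for s in spot_in(q,n)[:2]]
def topx(c,P):
    p=(np.atleast_2d(P)-np.array(c["origin"]))@att(c)
    return cv2.projectPoints(p,np.zeros(3),np.zeros(3),np.array(c["mtx"]),np.array(c["D"]))[0].reshape(-1,2)
def toz(c,uv,z):
    n=cv2.undistortPoints(np.array(uv,float).reshape(-1,1,2),np.array(c["mtx"]),np.array(c["D"])).reshape(-1,2)
    d=np.c_[n,np.ones(len(n))]@att(c).T; o=np.array(c["origin"])
    return o+d*((z-o[2])/d[:,2])[:,None]
E
python3 - <<'E'
from h import *
print(state(),grip_point_offset)
for n in("scene","side"):
    c=snap(n,n+"0.png"); print(n,c["origin"],c["attitude"])
    for q in("valve_box","cover","cover_rib","red_handle","mug","stamp","stapler","tape_dispenser","pen_cup","calculator","hole_punch"): print(q,spots(c,n,q))
a=[cv2.imread(f"pics/{n}0.png") for n in("scene","side")]
E
```

```text
{'t': 0.0, 'joint_positions': array([-1.30999580e+00,  2.13402958e-01, -3.50169239e-02,  1.32353096e+00,
        5.11090610e-06,  1.57078060e+00]), 'dq': array([-0.00037225, -0.00114608, -0.00021574, -0.00245973,  0.00033505,
        0.00021625]), 'joint_efforts': array([-1.64394245e-03, -6.86147547e+01,  4.87126958e+01,  1.74361642e-02,
       -2.09520240e-04, -8.17007304e-06]), 'ee_pos': array([ 128.84205266, -482.76721555,  230.80952659]), 'eef_rot': array([-3.11378143e+00, -4.08380030e-01,  2.27754400e-04]), 'ft_force': array([-0.36792558, -0.64911655,  0.33790339]), 'torque': array([ 0.04840929, -0.02543281,  0.01323554]), 'gripper_width': 85.16983218869538} 18.700000000000003
scene [1407.84042663 -287.40210125  967.81023674] [-1.95276314 -1.43870056  0.62743103]
valve_box [(0.78, array([ 666.1, -112.4,   80. ]))]
cover [(0.91, array([ 576.3, -112.5,   84.5]))]
cover_rib [(0.98, array([ 576.5, -112.8,   85. ]))]
red_handle []
mug [(0.62, array([593.2, 106.8,  56.9]))]
stamp []
stapler [(0.7, array([ 730.7, -328. ,   51.8]))]
tape_dispenser [(0.86, array([641.3, 419.8,  42.2]))]

[... 211 characters left out ...]
 106.9,  54.9]))]
side [  374.41076599 -1056.61164549   769.78295737] [-2.14822125  0.13572422 -0.08228033]
valve_box [(0.57, array([ 610.3, -169.9,   76.4]))]
cover [(0.82, array([ 576.3, -132.3,   83.3])), (0.18, array([ 375.8, -538.1,   60.2]))]
cover_rib [(0.88, array([ 574.4, -133.2,   85.4]))]
red_handle [(0.51, array([ 376.7, -537.8,   62.2]))]
mug [(0.96, array([569.9, 120.4,  72.5]))]
stamp [(0.7, array([ 576.5, -353.3,   21.3]))]
stapler [(0.97, array([ 697. , -344.8,   46.8]))]
tape_dispenser [(0.62, array([623. , 419.2,  24.5]))]
pen_cup [(0.79, array([ 672.9, -449.5,  103.3]))]
calculator [(0.71, array([306.1, 389. ,  20. ]))]
hole_punch [(0.81, array([ 376.5, -539.3,   62.3]))]
```

View pics/scene0.png

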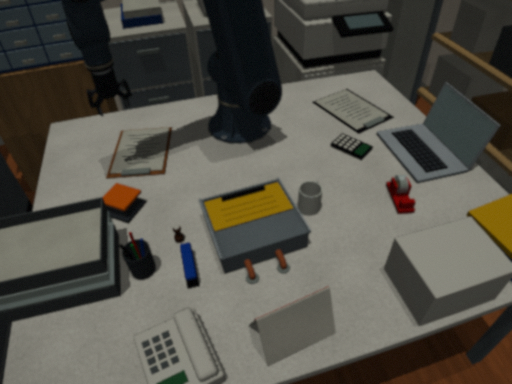

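View pics/side0.png

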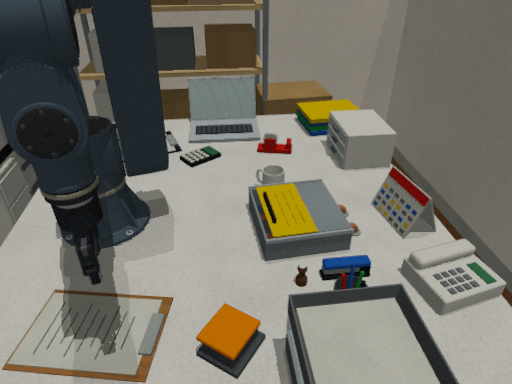

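The scene and side pictures show the box at about (255,222) and (300,215), its yellow cover on the robot side with the black rib. The mug stands left of the box; the stamp and stapler are to its right. Next I'll fit the cover rectangle.

```bash
cat >> h.py <<'E'
def cover_rect(c,n):
    m=masks_of("cover",n)[0]["pixels"].astype(np.uint8)
    k=cv2.findContours(m,cv2.RETR_EXTERNAL,cv2.CHAIN_APPROX_NONE)[0]; k=max(k,key=cv2.contourArea).reshape(-1,2)
    return cv2.minAreaRect(toz(c,k,83)[:,:2].astype(np.float32)), m
E
python3 - <<'E'
from h import *
for n in("scene","side"):
    c=read_camera(n); r,m=cover_rect(c,n); print(n,r,cv2.boxPoints(r).round())
    im=c["pixels"].copy(); im[m>0]=im[m>0]//2+np.array([0,100,0],np.uint8)
    # rib pixels: dark inside hull
    k=cv2.convexHull(np.argwhere(m>0)[:,::-1].astype(np.int32)); h=np.zeros(m.shape,np.uint8); cv2.fillConvexPoly(h,k,1)
    d=(c["pixels"].max(2)<60)&(h>0); q=np.argwhere(d)[:,::-1]; print(len(q))
    if len(q)>5: rr=cv2.minAreaRect(toz(c,q,95)[:,:2].astype(np.float32)); print("rib",rr,cv2.boxPoints(rr).round())
    print("lab",len(masks_of("valve_box",n)))
    mb=masks_of("valve_box",n)[0]["pixels"]; im[mb]=im[mb]//2+np.array([100,0,0],np.uint8)
    y,x=np.where(h>0); cv2.imwrite(f"pics/m_{n}.png",cv2.resize(im[max(y.min()-40,0):y.max()+80,max(x.min()-40,0):x.max()+100,::-1],None,fx=3,fy=3))
E
python3 -c "
import cv2,numpy as np
a=cv2.imread('pics/m_scene.png');b=cv2.imread('pics/m_side.png')
print(a.shape,b.shape);h=max(a.shape[0],b.shape[0]);o=np.zeros((h,a.shape[1]+b.shape[1],3),np.uint8);o[:a.shape[0],:a.shape[1]]=a;o[:b.shape[0],a.shape[1]:]=b
s=min(800/o.shape[1],600/h,1);cv2.imwrite('pics/m.png',cv2.resize(o,None,fx=s,fy=s))"
```

```text
Traceback (most recent call last):
  File "h.py", line 19, in cover_rect
    m=masks_of("cover",n)[0]["pixels"].astype(np.uint8)
      ~~~~~~~~~~~~~~~~~~~^^^
IndexError: list index out of range
[ WARN:0@0.018] global loadsave.cpp:275 findDecoder imread_('pics/m_scene.png'): can't open/read file: check file path/integrity
[ WARN:0@0.018] global loadsave.cpp:275 findDecoder imread_('pics/m_side.png'): can't open/read file: check file path/integrity
Traceback (most recent call last):
AttributeError: 'NoneType' object has no attribute 'shape'
```

```bash
python3 - <<'E'
s=open('h.py').read(); i=s.index("def cover_rect")
open('h.py','w').write(s[:i]+'''def cover_rect(c,n,g=(576,-115,83)):
    hs=cv2.cvtColor(c["pixels"],cv2.COLOR_RGB2HSV)
    m=cv2.inRange(hs,(18,120,60),(32,255,255)); m=cv2.morphologyEx(m,cv2.MORPH_CLOSE,np.ones((5,5)))
    u=topx(c,g)[0]
    ks=[k for k in cv2.findContours(m,cv2.RETR_EXTERNAL,cv2.CHAIN_APPROX_NONE)[0] if cv2.contourArea(k)>100]
    k=min(ks,key=lambda k:np.linalg.norm(k.reshape(-1,2).mean(0)-u)).reshape(-1,2)
    h=np.zeros(m.shape,np.uint8); cv2.fillConvexPoly(h,cv2.convexHull(k),1)
    return cv2.minAreaRect(toz(c,k,83)[:,:2].astype(np.float32)), h
''')
E
python3 - <<'E'
from h import *
o=[]
for n in("scene","side"):
    c=read_camera(n); r,h=cover_rect(c,n); print(n,r,cv2.boxPoints(r).round().tolist())
    d=(c["pixels"].max(2)<60)&(h>0); q=np.argwhere(d)[:,::-1]; print(len(q))
    if len(q)>5: rr=cv2.minAreaRect(toz(c,q,95)[:,:2].astype(np.float32)); print("rib",rr)
    im=c["pixels"].copy()
    big=cv2.resize(im,None,fx=3,fy=3)
    cv2.polylines(big,[np.int32(3*topx(c,np.c_[cv2.boxPoints(r),[83]*4]))],True,(0,255,0),1)
    u=np.int32(3*topx(c,(620,-115,70))[0]); o.append(big[u[1]-200:u[1]+200,u[0]-200:u[0]+200])
cv2.imwrite("pics/m.png",np.hstack(o)[:,:,::-1])
E
```

```text
scene ((574.7650756835938, -108.32872009277344), (138.32611083984375, 264.3851623535156), 4.019876003265381) [[497.0, 19.0], [515.0, -245.0], [653.0, -235.0], [634.0, 28.0]]
226
rib ((527.9490966796875, -112.3775634765625), (24.225887298583984, 149.46583557128906), 4.231774806976318)
side ((573.00732421875, -114.02607727050781), (133.64602661132812, 268.3006286621094), 3.9610705375671387) [[497.0, 15.0], [516.0, -252.0], [649.0, -243.0], [630.0, 24.0]]
114
rib ((517.3732299804688, -140.93621826171875), (28.504718780517578, 191.1553192138672), 4.06799840927124)
```

View pics/m.png

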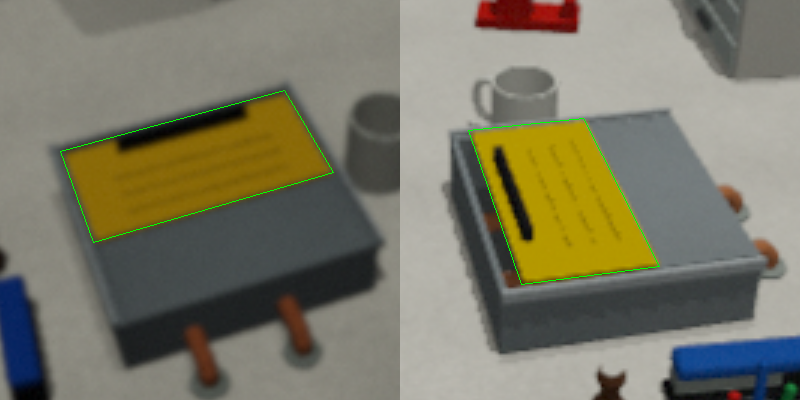

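The cover rectangle fits both views: centre about (574,-111), yaw about +0.07 rad, and roughly 20 mm already open. I'll move above the cover in front of the rib with the fingers shut.

Request:
{"op": "send_rows", "data": {"moves": [0.031, 0.031, 0, 0, 0, -0.016, 255, 0.031, 0.031, 0, 0, 0, -0.016, 255, 0.031, 0.031, 0, 0, 0, -0.016, 255, 0.031, 0.031, 0, 0, 0, -0.016, 255, 0.031, 0.031, 0, 0, 0, -0.016, 255, 0.031, 0.031, 0, 0, 0, -0.016, 255, 0.031, 0.031, 0, 0, 0, -0.016, 255, 0.031, 0.031, 0, 0, 0, -0.016, 255, 0.031, 0.031, 0, 0, 0, -0.016, 255, 0.031, 0.031, 0, 0, 0, -0.016, 255, 0.031, 0.031, 0, 0, 0, -0.016, 255, 0.026, 0.026, 0, 0, 0, -0.014, 255], "grip_force": 30}}

```text
t: 2.6
ee_pos: [497.2, -114.2, 231.3]
eef_rot: [-3.14, -0.112, -0.0]
ft_force: [0.4, -0.7, -0.0]
gripper_width: -0.0
```

Request:
{"op": "send_rows", "data": {"moves": [0, 0, -0.03, 0, 0, 0, 255, 0, 0, -0.03, 0, 0, 0, 255, 0, 0, 0, 0, 0, 0, 255]}}

```text
t: 2.9
ee_pos: [494.1, -115.3, 168.2]
eef_rot: [-3.138, -0.112, 0.008]
ft_force: [-0.6, -0.0, 0.7]
gripper_width: -0.2
```

Run:
```python
from h import *
s=state(); print(s['ee_pos'],s['eef_rot'],s['ft_force'],s['gripper_width'])
c=snap("wrist","w0.png")
r,h=cover_rect(c,"wrist"); print(r)
print(spots(c,"wrist","cover_rib"))
c=snap("side","s1.png")
```

```text
[ 494.05819019 -115.31215787  168.20618978] [-3.1381407  -0.11207515  0.00824483] [-0.55915691 -0.03036021  0.67886047] -0.17116433856621294
((570.4390869140625, -108.44671630859375), (127.37849426269531, 259.9412841796875), 4.052481651306152)
[(0.74, array([ 578.4, -110.6,   83.1]))]
```

View pics/w0.png

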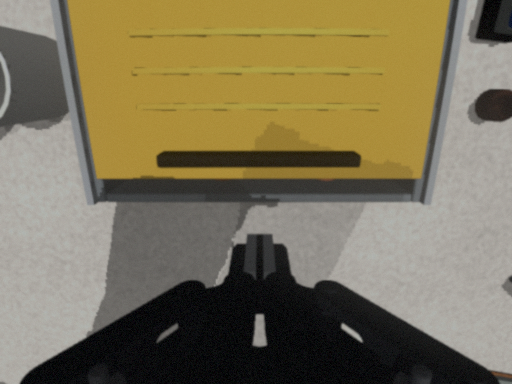

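The wrist view shows the rib at columns 157–361, rows 151–167. The cover's near edge is at row 180, and the box corners are at about (92,203) and (430,203).

Run:
```python
from h import *
c=read_camera("wrist")
print("rib near bottom(z83)",toz(c,[(157,167),(259,167),(361,167)],83).round(1).tolist())
print("rib far top",toz(c,[(157,151),(361,151)],100).round(1).tolist())
print("cover near",toz(c,[(104,180),(415,180)],83).round(1).tolist())
print("box near wall outer",toz(c,[(98,203),(428,203)],76).round(1).tolist())
print("rail corners",toz(c,[(92,203),(432,203)],81).round(1).tolist())
print("tcp px",topx(c,state()['ee_pos']))
```

```text
rib near bottom(z83) [[512.8, -32.6, 83.0], [518.4, -114.2, 83.0], [524.3, -195.9, 83.0]]
rib far top [[529.6, -38.7, 100.0], [540.1, -187.5, 100.0]]
cover near [[498.8, 11.7, 83.0], [516.7, -242.5, 83.0]]
box near wall outer [[475.0, 22.7, 76.0], [495.2, -263.0, 76.0]]
rail corners [[476.8, 25.2, 81.0], [497.1, -263.2, 81.0]]
tcp px [[260.02828831 248.25207826]]
```

Request:
{"op": "send_rows", "data": {"moves": [0, 0, -0.03, 0, 0, 0, 255, 0, 0, -0.03, 0, 0, 0, 255, 0.002, 0, -0.018, 0, 0, 0, 255, 0, 0, 0, 0, 0, 0, 255, 0.01, 0.0007, 0, 0, 0, 0, 255, 0.01, 0.0007, 0, 0, 0, 0, 255, 0, 0, 0, 0, 0, 0, 255]}}

```text
t: 3.8
ee_pos: [520.2, -114.8, 94.6]
eef_rot: [3.139, 0.112, 0.004]
ft_force: [-0.2, 0.0, -0.1]
gripper_width: -0.1
```

Request:
{"op": "send_rows", "data": {"moves": [0.01, 0.0007, 0, 0, 0, 0, 255, 0.01, 0.0007, 0, 0, 0, 0, 255, 0.01, 0.0007, 0, 0, 0, 0, 255, 0, 0, 0, 0, 0, 0, 255]}}

```text
t: 4.2
ee_pos: [549.5, -112.5, 93.2]
eef_rot: [3.14, 0.112, 0.001]
ft_force: [0.5, -0.1, -0.1]
gripper_width: -0.2
```

Run:
```python
from h import *
c=snap("side","s2.png"); r,h=cover_rect(c,"side",(600,-112,83)); print(r,state()['ee_pos'])
w=read_camera("wrist")["pixels"]; u=np.int32(topx(c,(600,-112,83))[0])
p=cv2.resize(c["pixels"][u[1]-64:u[1]+64,u[0]-64:u[0]+64],None,fx=3,fy=3)
cv2.imwrite("pics/c2.png",np.hstack([p,w[:,:416]])[:,:,::-1])
```

```text
((603.1627807617188, -111.95834350585938), (153.48268127441406, 267.40679931640625), 4.263835906982422) [ 548.76502108 -112.4695838    93.15621   ]
```

View pics/c2.png

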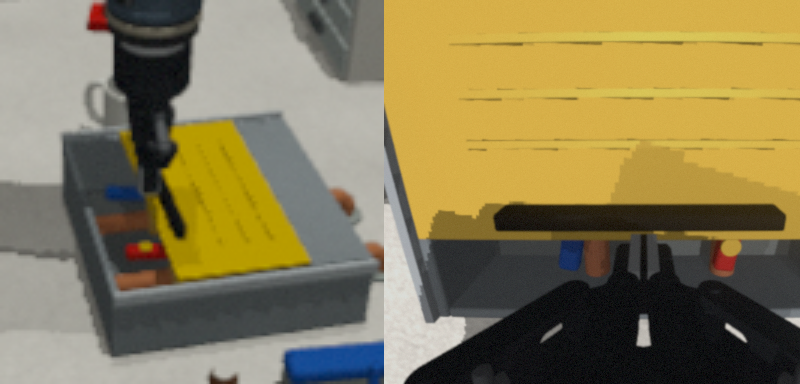

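The cover is sliding, and the finger is on the rib. The red lever is on the right pipe at about (145,250), blue on the left. I'll keep pushing.

Request:
{"op": "send_rows", "data": {"moves": [0.01, 0.0007, -0.002, 0, 0, 0, 255, 0.01, 0.0007, 0, 0, 0, 0, 255, 0.01, 0.0007, 0, 0, 0, 0, 255, 0.01, 0.0007, 0, 0, 0, 0, 255, 0.01, 0.0007, 0, 0, 0, 0, 255, 0.01, 0.0007, 0, 0, 0, 0, 255, 0, 0, 0, 0, 0, 0, 255]}}

```text
t: 5.0
ee_pos: [609.5, -108.2, 91.1]
eef_rot: [-3.14, -0.112, -0.001]
ft_force: [0.7, -0.6, 0.6]
gripper_width: -0.1
```

Request:
{"op": "send_rows", "data": {"moves": [0.005, 0.0003, 0, 0, 0, 0, 255, 0.004, 0.0003, 0, 0, 0, 0, 255, 0, 0, 0, 0, 0, 0, 255]}}

```text
t: 5.3
ee_pos: [613.7, -108.0, 90.7]
eef_rot: [3.14, 0.11, -0.01]
ft_force: [-24.4, -1.2, 12.0]
gripper_width: -0.0
```

Request:
{"op": "send_rows", "data": {"moves": [0.003, 0.0002, 0, 0, 0, 0, 255, 0.003, 0.0002, 0, 0, 0, 0, 255, 0, 0, 0, 0, 0, 0, 255]}}

```text
t: 5.6
ee_pos: [614.2, -107.9, 90.4]
eef_rot: [3.139, 0.109, -0.026]
ft_force: [-66.5, -3.7, 38.2]
gripper_width: -0.3
```

The rise to 66 N shows the cover is against its stop. I'll back off and rise for a look.

Request:
{"op": "send_rows", "data": {"moves": [-0.02, -0.0014, 0, 0, 0, 0, 255, -0.03, -0.002, 0.01, 0, 0, 0, 255, -0.03, -0.002, 0.04, 0, 0, 0, 255, -0.03, -0.002, 0.04, 0, 0, 0, 255, -0.02, -0.001, 0.02, 0, 0, 0, 255, 0, 0, 0, 0, 0, 0, 255, 0, 0, 0, 0, 0, 0, 255]}}

```text
t: 6.3
ee_pos: [493.5, -115.9, 201.8]
eef_rot: [3.139, 0.111, 0.003]
ft_force: [0.7, -0.3, -0.5]
gripper_width: -0.6
```

Run:
```python
from h import *
s=state(); print(s['ee_pos'],s['ft_force'])
c=snap("wrist","w3.png")
for q in("red_handle","red_tip","red_pivot","blue_handle","cover_rib"): print(q,spots(c,"wrist",q))
ex=np.array([.9975,.0705]);ey=np.array([-.0705,.9975]); bay=np.array([485.5,-119.5])+69*ex
pr=bay+31*ex-65*ey; pb=bay+31*ex+35*ey; print("pivots",pr,pb)
hs=cv2.cvtColor(c["pixels"],cv2.COLOR_RGB2HSV)
im=c["pixels"].copy()
for z,P in((70,pr),(70,pb)):
    u=topx(c,(*P,z))[0]; print(u); cv2.drawMarker(im,tuple(np.int32(u)),(0,255,0),0,8)
for q,a,b in(("red",(0,130,50),(8,255,255)),("blue",(105,130,40),(130,255,255))):
    m=cv2.inRange(hs,a,b); k=max(cv2.findContours(m,0,2)[0],key=cv2.contourArea).reshape(-1,2)
    print(q,len(k),cv2.minAreaRect(toz(c,k,66)[:,:2].astype(np.float32)))
cv2.imwrite("pics/w3.png",cv2.resize(im,None,fx=1.5,fy=1.5)[:,:,::-1])
```

```text
[ 493.45199721 -115.93647123  201.76740583] [ 0.68619143 -0.3054923  -0.50131181]
red_handle [(0.83, array([ 563.1, -166.7,   65.6])), (0.34, array([ 377.4, -455.3,   13.6]))]
red_tip [(0.68, array([ 565.4, -172.1,   62. ]))]
red_pivot []
blue_handle [(0.71, array([551.5, -69.7,  65. ])), (0.55, array([ 576. , -114.3,   45.9]))]
cover_rib [(0.71, array([ 574. , -111.5,   49.1])), (0.62, array([ 621.6, -104.9,   80.9]))]
pivots [ 589.8325 -177.2875] [582.7825 -77.5375]
[338.15077389  77.17218596]
[222.61240457  76.92624709]
red 77 ((543.7119140625, -167.93173217773438), (16.571680068969727, 52.142616271972656), 89.35144805908203)
blue 28 ((649.1790161132812, -308.4613037109375), (29.051841735839844, 30.09159278869629), 6.529143810272217)
```

View pics/w3.png

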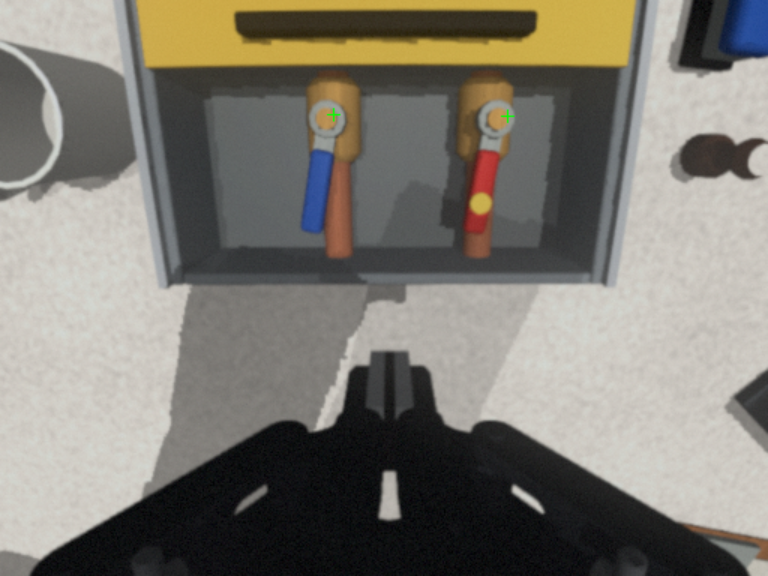

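The bay is open. The red pivot is at about (497,118) and its tip at (475,232) with the yellow disc; the blue pivot is at (327,118) and its tip at (313,230). The green predicted pivots sit about 3 mm to the right of the real ones.

Run:
```python
from h import *
c=read_camera("wrist"); f=lambda u,v,z:toz(c,[(u/1.5,v/1.5)],z)[0].round(1)
p=f(497,118,70);t=f(475,233,66);bp=f(327,118,70);bt=f(313,232,66)
ex=np.array([.9975,.0705])
for a,b in((p,t),(bp,bt)):
    d=(b-a)[:2]; print(a,b,np.linalg.norm(d),"angle",np.degrees(-(np.arctan2(d[1],d[0])-np.arctan2(-ex[1],-ex[0]))))
print("finger width px->", f(367,352,202),f(411,352,202),f(345,370,222),f(430,370,222))
print("cover near",f(145,66,83),f(632,66,83),"inner near wall",f(390,275,76), "box corners",f(162,287,81),f(615,285,81))
```

```text
[ 587.3 -170.7   70. ] [ 518.7 -167.6   66. ] 68.67000800931937 angle -353.36983876188043
[580.2 -73.4  70. ] [512.1 -66.1  66. ] 68.49014527652868 angle -349.8387720974647
finger width px-> [ 501.6 -107.1  202. ] [ 502.7 -122.4  202. ] [ 505.4 -101.1  222. ] [ 507.2 -126.8  222. ]
cover near [600.5  23.4  83. ] [ 618.9 -236.6   83. ] inner near wall [ 490.4 -116.1   76. ] box corners [474.1  25.5  81. ] [ 495.6 -256.1   81. ]
```

Red pivot is about (588,-173), and the lever is about 7–10° open. I'll enter the bay to the right of the lever.

Request:
{"op": "send_rows", "data": {"moves": [0.014, -0.026, 0, 0, 0, 0, 255, 0.014, -0.026, 0, 0, 0, 0, 255, 0.014, -0.026, 0, 0, 0, 0, 255, 0, 0, -0.03, 0, 0, 0, 255, 0, 0, -0.03, 0, 0, 0, 255, 0, 0, -0.03, 0, 0, 0, 255, 0, 0, 0, 0, 0, 0, 255]}}

```text
t: 7.35
ee_pos: [532.7, -193.0, 107.4]
eef_rot: [-3.137, -0.111, 0.009]
ft_force: [0.1, 0.9, 0.5]
gripper_width: -0.1
```

Request:
{"op": "send_rows", "data": {"moves": [0, 0, -0.02, 0, 0, 0, 255, 0, 0, -0.02, 0, 0, 0, 255, 0, 0, -0.015, 0, 0, 0, 255, 0, 0, 0, 0, 0, 0, 255, 0, 0, 0, 0, 0, 0, 255]}}

```text
t: 7.85
ee_pos: [535.6, -193.9, 57.5]
eef_rot: [3.139, 0.111, 0.001]
ft_force: [0.5, 1.0, 1.2]
gripper_width: 0.1
```

Request:
{"op": "send_rows", "data": {"moves": [0, 0, -0.005, 0, 0, 0, 255, -0.001, 0.009, 0, 0, 0, 0, 255, -0.001, 0.008, 0, 0, 0, 0, 255, -0.001, 0.008, 0, 0, 0, 0, 255, 0.001, 0.007, 0, 0, 0, 0, 255, 0.002, 0.007, 0, 0, 0, 0, 255, 0.002, 0.006, 0, 0, 0, 0, 255, 0, 0, 0, 0, 0, 0, 255]}}

```text
t: 8.65
ee_pos: [537.2, -147.8, 51.2]
eef_rot: [-3.139, -0.113, 0.0]
ft_force: [-0.1, 0.6, -0.7]
gripper_width: -0.0
```

Run:
```python
from h import *
c=snap("wrist","w4.png"); s=state(); print(s['ee_pos'],s['ft_force'])
a=read_camera("side"); u=np.int32(topx(a,(560,-130,60))[0])
p=cv2.resize(a["pixels"][u[1]-48:u[1]+48,u[0]-48:u[0]+48],None,fx=4,fy=4)
cv2.imwrite("pics/c4.png",np.hstack([p,c["pixels"][:,48:464]])[:,:,::-1])
```

```text
[ 537.06481415 -148.14673747   51.16929338] [-0.3689484  -0.08453658 -0.46192319]
```

View pics/c4.png

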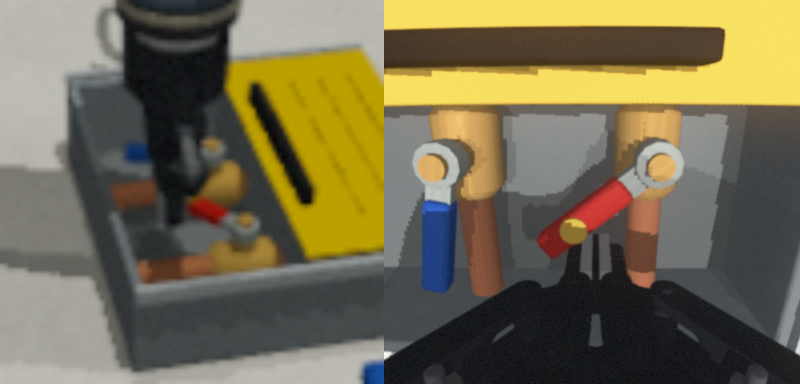

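The red lever follows the finger and is now about 55° round, with its tip at (548,243). Blue is untouched. I'll continue the arc.

Request:
{"op": "send_rows", "data": {"moves": [0.004, 0.005, 0, 0, 0, 0, 255, 0.004, 0.005, 0, 0, 0, 0, 255, 0.004, 0.005, 0, 0, 0, 0, 255, 0.004, 0.003, 0, 0, 0, 0, 255, 0.004, 0.003, 0, 0, 0, 0, 255, 0.004, 0.002, 0, 0, 0, 0, 255, 0, 0, 0, 0, 0, 0, 255]}}

```text
t: 9.45
ee_pos: [561.5, -125.4, 51.2]
eef_rot: [-3.139, -0.112, -0.0]
ft_force: [0.2, 0.5, -0.4]
gripper_width: 0.0
```

Request:
{"op": "send_rows", "data": {"moves": [0.003, 0.001, 0, 0, 0, 0, 255, 0.002, 0, 0, 0, 0, 0, 255, 0, 0, 0, 0, 0, 0, 255]}}

```text
t: 9.75
ee_pos: [566.2, -124.7, 51.2]
eef_rot: [-3.139, -0.111, -0.0]
ft_force: [-0.6, 0.5, 0.5]
gripper_width: 0.0
```

Request:
{"op": "send_rows", "data": {"moves": [0.002, 0, 0, 0, 0, 0, 255, 0.001, 0, 0, 0, 0, 0, 255, 0, 0, 0, 0, 0, 0, 255]}}

```text
t: 10.05
ee_pos: [567.7, -124.7, 51.0]
eef_rot: [-3.139, -0.111, 0.004]
ft_force: [-10.6, 0.8, 4.8]
gripper_width: -0.5
```

Run:
```python
from h import *
c=snap("wrist","w5.png"); s=state(); print(s['ee_pos'],s['ft_force'])
```

```text
[ 567.72062451 -124.67433372   51.03608402] [-9.50360512  1.84113514  5.66171295]
```

View pics/w5.png

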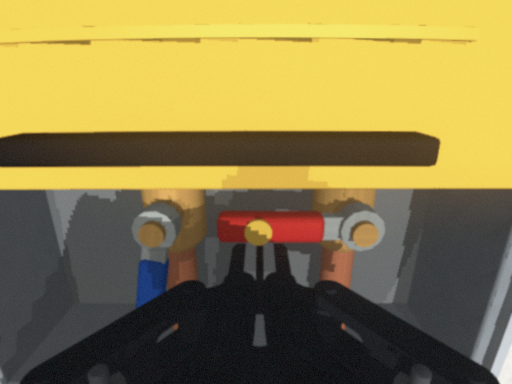

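The lever looks square across its pipe, and a steady 10 N suggests it is on its stop. One small extra push, then I'll back out, rise and check.

Request:
{"op": "send_rows", "data": {"moves": [0.001, 0, 0, 0, 0, 0, 255, 0, 0, 0, 0, 0, 0, 255]}}

```text
t: 10.3
ee_pos: [567.9, -124.6, 50.9]
eef_rot: [-3.139, -0.111, 0.006]
ft_force: [-16.6, 1.6, 9.7]
gripper_width: -0.4
```

Request:
{"op": "send_rows", "data": {"moves": [-0.015, -0.001, 0, 0, 0, 0, 255, -0.01, 0, 0, 0, 0, 0, 255, 0, 0, 0, 0, 0, 0, 255, 0, 0, 0.03, 0, 0, 0, 255, 0, 0, 0.03, 0, 0, 0, 255, -0.02, 0, 0.04, 0, 0, 0, 255, -0.03, 0, 0.04, 0, 0, 0, 255, 0, 0, 0.03, 0, 0, 0, 255, 0, 0, 0, 0, 0, 0, 255, 0, 0, 0, 0, 0, 0, 255]}}

```text
t: 11.3
ee_pos: [495.8, -125.9, 221.8]
eef_rot: [3.139, 0.111, 0.003]
ft_force: [1.2, -0.4, 0.0]
gripper_width: 0.2
```

Run:
```python
from h import *
c=snap("wrist","w6.png"); s=state(); print(s['ee_pos'],s['ft_force'])
hs=cv2.cvtColor(c["pixels"],cv2.COLOR_RGB2HSV); m=cv2.inRange(hs,(0,130,50),(6,255,255))
k=max(cv2.findContours(m,0,2)[0],key=cv2.contourArea).reshape(-1,2); print(cv2.minAreaRect(toz(c,k,66)[:,:2].astype(np.float32)))
for q in("mug","stamp","stapler"): print(q,spots(c,"wrist",q))
c=snap("side","s6.png")
for q in("mug","stamp","stapler","pen_cup"): print(q,spots(c,"side",q))
```

```text
[ 495.29281417 -125.76024366  220.73449178] [-0.48450456 -0.28850201 -0.5457426 ]
((585.65673828125, -139.86033630371094), (13.460759162902832, 26.499574661254883), 4.212808132171631)
mug []
stamp [(0.79, array([ 578.9, -337.8,   22. ]))]
stapler [(0.85, array([ 655.8, -317.9,   43.6]))]
mug [(0.88, array([568.4, 100.1,  70.6]))]
stamp [(0.72, array([ 575. , -355.7,   23.5]))]
stapler [(0.87, array([ 694.2, -344.2,   45.6]))]
pen_cup [(0.67, array([ 672.3, -451.7,  104.5])), (0.6, array([ 620.7, -152.5,   65. ]))]
```

View pics/w6.png

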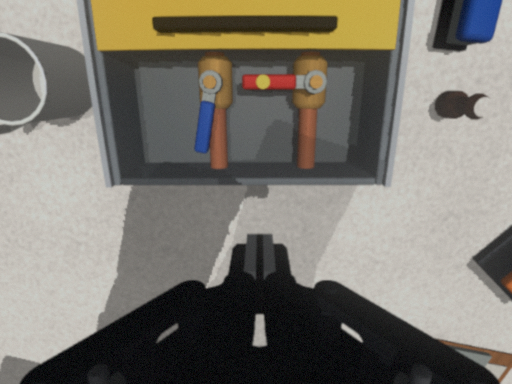

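The red lever (245–325, row 82) is square: its axis is at 4.2° against a box yaw of 4.05°. The cover is open and the blue lever looks the same as before. The robot is clear, so I'm handing in.

```bash
python3 -c "from rig import *; print(sign_off())"
```

```text
the job is handed in; nothing more can be done
None
```

The yellow cover is fully back and the red handle is fully shut; I handed the job in at about 11 s of the 45 s allowed.

- **Cover:** I pushed it by its rib until it hit its stop. The wrist force rose to about 77 N there (66 N along the push), under the 120 N limit. It moved about 102 mm, having started roughly 20 mm open.
- **Red handle:** I pushed it clockwise from about 8° until it met its stop, at about 17 N. In the last picture it lies square across its pipe, at 4.2° against a box yaw of about 4.05°.
- **Blue handle:** it looks the same in the last picture as before the red handle was pushed. I checked this by eye and did not measure its final angle.
- **Other things on the desk:** the stamp, stapler and pen cup were found within about 4 mm of where they started.
- **One check disagreed:** the side camera put the mug about 20 mm from its first reading. I think this comes from the arm partly hiding it, since the arm never went near the mug, but I did not confirm it.
- **At hand-in:** the arm was clear of everything, with the force reading near zero.

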